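# Put the bottle and the jar away on the pull-out tray

### The job

Pull the tray of the little bench cabinet fully out by its knob, take the bottle and the jar out of the sloping rack and stand both upright inside the tray, the narrow-capped bottle in its left half and the wide-capped jar in its right half as seen from the knob side, setting them down and not dropping them. Then push the tray fully home with both still standing. Knock nothing over and leave the other things on the bench where they are.

Things in the scene. Friction and masses are not known exactly. Their poses are not given: they have to be found in the camera images.
- tray (a joint): Travel of the pull-out tray in m: 0 = home in the cabinet, 0.12 = fully out against its stop (towards the knob side, the -x direction of tray_floor). It slides with about 1.5 N of friction plus light damping, stays where it is left and starts between 0 and 0.03.
- tray_floor (a point): Centre of the tray's flat bed, on its upper face (12 mm above the bench); moves with the tray. x points into the cabinet (the way the tray closes), y to the left as seen from the knob side, z up. Inside the lip the bed measures 134 mm in x (from -69 to +65) by 220 mm in y; the lip stands 10 mm above the bed.
- tray_knob (a point): Middle of the grip of the tray's upright turned wooden knob, 22 mm across, standing in front of the tray, 105 mm in front (-x) of the bed centre; moves with the tray, axes as tray_floor. The knob's top is 18 mm above this point and its foot (on a 44 mm wide tongue) 28 mm below it. It can be pinched from above.
- rack_middle (a point): Point between the feet of the two bays of the fixed wooden rack, 40 mm above the bench; x horizontal, y left, z up. Bays at y = +60 and -60 mm; which holds what varies. Things lean 30 deg from vertical, tops towards -x, on a board reaching 68 mm up from their feet, between 18 mm deep fences up to 55 mm; the foot ledge has no lip. They come out freely along their axis.
- bottle_mid (a point): Middle of the loose bottle, on its axis half-way up (67 mm from foot and top); z runs along its axis to the top. Amber, body 46 mm across up to 72 mm, shoulder to a 26 mm neck at 96 mm, black cap 30 mm across from 102 to 134 mm. 0.14 to 0.25 kg. It starts leaning in a bay of the rack.
- jar_mid (a point): Middle of the loose jar, on its axis half-way up (59 mm from foot and top); z runs along its axis to the top. Amber, straight body 46 mm across up to 94 mm, black cap 43 mm across from 100 to 118 mm. 0.14 to 0.25 kg. It starts leaning in the other bay.
- sanding_mid (a point): Bystander: point in the loose cork sanding block, 20 mm above the bench. To be left where it is.
- measure_mid (a point): Bystander: point in the loose yellow tape measure, 20 mm above the bench. To be left where it is.
- cone_mid (a point): Bystander: point in the loose black rubber cone stopper, 20 mm above the bench. To be left where it is.
- block_mid (a point): Bystander: point in the loose wooden offcut, 20 mm above the bench. To be left where it is.
- roof_edge (a point): Middle of the front edge of the fixed cabinet's roof, upper face, 184 mm above the bench (roof 14 mm thick, 306 mm wide; axes as tray_floor). A roll of tape, 25 mm high, is fixed on the roof. The cabinet is open in front. The edge lies 42 mm in front (-x) of the tray bed's centre when the tray is home, so 78 mm behind it when the tray is fully out.

How it is judged:
On the way, in this order (a step that is already met when the one before it is completed fails the run):
1. the tray is pulled out (at least 100 of its 120 mm) (value of joint tray above 0.1 m), for 0.2 s.
2. with the tray out, the bottle or the jar stands upright on its side of the tray, released (value of joint tray above 0.1 m and ((angle between bottle_mid's own z axis and vertical below 0.1 rad and x of bottle_mid in the frame of tray_floor between -0.055 and 0.05 m and y of bottle_mid in the frame of tray_floor between 0.015 and 0.095 m and z of bottle_mid in the frame of tray_floor between 0.062 and 0.073 m and contact force between the fingers and bottle below 0.1 N) or (angle between jar_mid's own z axis and vertical below 0.1 rad and x of jar_mid in the frame of tray_floor between -0.055 and 0.05 m and y of jar_mid in the frame of tray_floor between -0.095 and -0.015 m and z of jar_mid in the frame of tray_floor between 0.054 and 0.065 m and contact force between the fingers and jar below 0.1 N))), for 0.2 s.
3. with the tray out, both stand upright on their sides of the tray, released (value of joint tray above 0.1 m and angle between each of bottle_mid, jar_mid's own z axis and vertical below 0.1 rad and x of bottle_mid in the frame of tray_floor between -0.055 and 0.05 m and y of bottle_mid in the frame of tray_floor between 0.015 and 0.095 m and z of bottle_mid in the frame of tray_floor between 0.062 and 0.073 m and contact force between the fingers and bottle below 0.1 N and x of jar_mid in the frame of tray_floor between -0.055 and 0.05 m and y of jar_mid in the frame of tray_floor between -0.095 and -0.015 m and z of jar_mid in the frame of tray_floor between 0.054 and 0.065 m and contact force between the fingers and jar below 0.1 N), for 0.2 s.
4. the tray is pushed home with both standing (value of joint tray below 0.008 m and angle between each of bottle_mid, jar_mid's own z axis and vertical below 0.1 rad and x of bottle_mid in the frame of tray_floor between -0.055 and 0.05 m and y of bottle_mid in the frame of tray_floor between 0.015 and 0.095 m and z of bottle_mid in the frame of tray_floor between 0.062 and 0.073 m and contact force between the fingers and bottle below 0.1 N and x of jar_mid in the frame of tray_floor between -0.055 and 0.05 m and y of jar_mid in the frame of tray_floor between -0.095 and -0.015 m and z of jar_mid in the frame of tray_floor between 0.054 and 0.065 m and contact force between the fingers and jar below 0.1 N), for 0.2 s.
At the end, for the whole second after the job is handed in: The tray is home (within 8 mm) and both stand at rest on its bed, released and upright within 0.1 rad, the bottle's axis in the left half and the jar's in the right half, each at least 15 mm from the tray's middle line, inside the lip (all of step 4 and linear speed of each of bottle, jar below 0.02 m/s); the robot touches nothing.
It fails at once if the bottle or the jar is knocked over (more than 1 rad from upright) (angle between any of bottle_mid, jar_mid's own z axis and vertical above 1 rad).
It fails at once if the bottle or the jar is dropped (faster than 0.6 m/s with no finger on it) ((linear speed of bottle above 0.6 m/s and contact force between the fingers and bottle below 0.05 N) or (linear speed of jar above 0.6 m/s and contact force between the fingers and jar below 0.05 N)).
It fails at once if a bystander is moved by more than 40 mm (distance of any of sanding_mid, measure_mid, cone_mid, block_mid from where it was at the start of the episode above 0.04 m).
It also fails if it takes over 72 s, if anything falls off the work surface, if the arm or the gripper's body presses on something with over 40 N, if the wrist force passes 120 N, or if a joint passes its speed limit or range.

### The arm

A 6-joint arm with a two-finger parallel gripper is mounted at the origin on a cart in front of the work surface, level with it; the furniture and walls round the work are solid. World frame = base frame: x ahead of the robot, y to its left, z up, the work surface at z = 0. Lengths are in m, angles in rad, forces in N, time in s.
With the tool pointing down it reaches from about 0.275 to 0.975 m from the base axis. Payload 8.4 kg.
Tool frame: the origin (TCP) lies midway between the tips of the shut fingers; the grasp point (between the pads) lies 19 mm behind it (pinch_z is the distance from the TCP to the grasp point, in m); z points along the fingers, y is the line along which they close (so a half turn about z gives the same grasp; the last joint's range is limited). The gripper opens to 92 mm and grips with 3 to 60 N. Pads are 20 mm wide; open, the fingers measure 128 mm over their backs; the gripper's body (75 mm by 189 mm) begins 69 mm behind the grasp point.
Start: joints at [1.224, 0.353, 1.633, -0, 1.155, -0.002], TCP at [0.211, 0.588, 0.188] pointing down, gripper open.
Joint ranges: [-2.63, 2.63], [-0.92, 2.1], [0.06, 2.66], [-1.3, 4.44], [0, 2.69], [-3.02, 3.02]. Speed limits (rad/s): [2.22, 2.22, 2.79, 3.14, 3.14, 3.14].

### API

Orientations are given as a rotation vector (axis times angle).
In Python, from bench import read_state, camera, sign_off, pinch_z gives the robot as it stands.
- The arm moves only by the tool move_arm, never from a script. Its argument "motion" is a list of rows, each a list of 2 entries, a list of its own where there are three numbers: the shift along the tool's x, y, z each as a share of 10 cm, from -1 to 1, then the turn, a rotation vector about the tool's x, y, z each as a share of 0.5 rad, from -1 to 1. In form: [[[x, y, z], [wx, wy, wz]], ...]. A call has 1 to 12 rows; each row is the pose to reach, as a shift and turn from the pose commanded when the call began, along the tool's axes at that moment; what a row does not reach only later rows make up. A row lasts 1/8 s, in which the tool goes at most 62.5 mm and 10.7 degrees, less where a joint would pass 70% of its speed; a pose out of reach is approached as far as the arm can. A call with a number of a shift or a turn outside -1 to 1 is refused whole. A call with a gripper value outside its range is refused whole. "fingers" is the opening, from 0 (shut) to 1 (fully open), set as the call begins (left out, the last holds). The fingers move at their own pace and stop on an object; the grip force is fixed at half the most. Time passes only in rows, so rows that repeat a pose let the fingers close. It gives the time, the measured TCP pose, the force, the opening and the grip force at its end, in the units of the state.
- read_state(): the state, without advancing time (a new reading comes with each control period).
- camera(name): name is "scene" or "top" or "wrist"; returns a dict with "color" (384x512x3 uint8, red, green, blue), "z_map" (384x512 float32, m along the optical axis (not along the pixel's ray), 0 where there is no reading), "fx", "fy", "cx", "cy" (pixels), "world_to_cam" (4x4, takes a point from world to camera coordinates). Camera axes: x right, y up, looking along -z (the intrinsics and any distortion apply to the point x, -y, -z); pixel columns grow to the right and rows downward; lengths in m; the calibration is good to about 2 mm. A picture is of the moment at which its call begins.
- sign_off(): hands the job in; it is judged then, once.
The state is a dict: "t": time; "joint_pos": joint angles; "dq": joint speeds; "joint_torque": joint torques, N m; "tool_pos": TCP position; "ee_rot": TCP orientation; "wrist_force": force on the tool from outside, world axes, zero at the start; "torque": the same for the moment, N m; "finger_gap": finger opening in m; "gripper_force": force on a finger pad.
Only numpy, scipy, OpenCV 4.12 (cv2) and the standard library are available. Lean on these libraries where they do the work, as an engineer would, in place of code of your own. Each camera call takes 0.05 s, during which the arm holds its last target. There are 200 camera calls.

## Working session

There is one attempt and no reset: what is moved stays moved. The work goes in short steps, Python scripts to look and compute and a tool call to move; the robot and the scene stay as the last step left them, time stands still between calls to the robot, and variables do not carry over. Pictures are saved under pics/ and viewed, at most 12 in all, crops included, and the job is handed in when it is done.

Besides the shell and the picture viewer there is one more tool, called by a JSON object that holds its "op" and its "data". move_arm: Moves the arm, as the interface text tells. Its arguments: {"type":"object","properties":{"motion":{"type":"array"},"fingers":{"type":"number"}},"required":["motion"]}

```bash
ls; mkdir -p pics; cat > h.py <<'E'
import numpy as np, cv2
from bench import read_state, camera, sign_off, pinch_z
from scipy.spatial.transform import Rotation as R
def cloud(c):
    z=c["z_map"]; v,u=np.mgrid[:z.shape[0],:z.shape[1]]
    p=np.stack([(u-c["cx"])/c["fx"]*z,-(v-c["cy"])/c["fy"]*z,-z,np.ones_like(z)],-1)
    w=p@np.linalg.inv(c["world_to_cam"]).T
    w=w[...,:3]; w[z==0]=np.nan
    return w
def save(c,n): cv2.imwrite("pics/"+n,c["color"][...,::-1])
def rel(target,rotm=None):
    """shift in tool axes in 0.1 m units, from measured pose"""
    s=read_state(); T=R.from_rotvec(s["ee_rot"])
    d=T.inv().apply(np.array(target)-s["tool_pos"])/0.1
    w=(T.inv()*rotm).as_rotvec()/0.5 if rotm is not None else None
    return d.round(3), None if w is None else w.round(3)
E
python3 - <<'E'
from h import *
s=read_state(); print(s, pinch_z)
a=[camera(n) for n in("scene","top")]
for c,n in zip(a,("scene","top")):
    np.save(n+".npy",cloud(c)); np.save(n+"_rgb.npy",c["color"]); print(c["fx"],c["cx"],c["world_to_cam"].round(3).tolist(),(c["z_map"]==0).mean())
cv2.imwrite("pics/s.png",a[0]["color"][...,::-1]);cv2.imwrite("pics/t.png",a[1]["color"][...,::-1])
E
```

```text
pics
{'t': 0.0, 'joint_pos': array([ 1.22361667e+00,  3.53612013e-01,  1.63409547e+00, -2.55501204e-05,
        1.15519410e+00, -2.37699670e-03]), 'dq': array([-0.00105798, -0.00029346,  0.00050115,  0.00091965,  0.00046882,
       -0.00120501]), 'joint_torque': array([ 7.76925481e-04, -5.93833351e+01, -3.34221733e+01,  6.99860277e-02,
        2.30387365e-02, -1.08835909e-04]), 'tool_pos': array([0.21107972, 0.58774007, 0.18710283]), 'ee_rot': array([-5.38884537e-01, -3.09482120e+00,  2.03097777e-03]), 'wrist_force': array([-1.00524569,  0.51307842,  0.06702654]), 'torque': array([-0.01752754, -0.03124632, -0.01172956]), 'gripper_force': 0.0, 'finger_gap': 0.09210426951360864} 0.0187
396.68989768574005 250.78910159036008 [[-0.887, -0.462, -0.02, 0.441], [0.193, -0.41, 0.891, -0.253], [-0.42, 0.787, 0.453, -1.278], [0.0, 0.0, 0.0, 1.0]] 0.004069010416666667
400.0633734388624 251.1107348296462 [[0.005, -1.0, 0.004, -0.084], [0.991, 0.005, 0.135, -0.528], [-0.135, 0.003, 0.991, -1.272], [0.0, 0.0, 0.0, 1.0]] 0.003972371419270833
```

View pics/s.png

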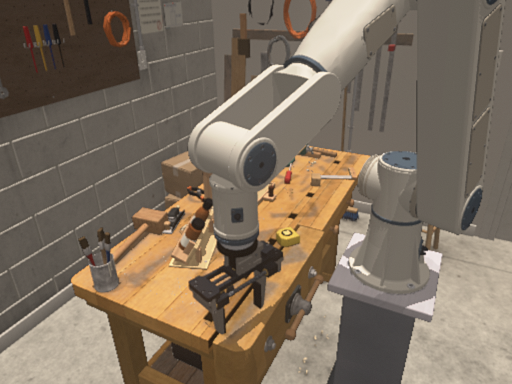

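View pics/t.png

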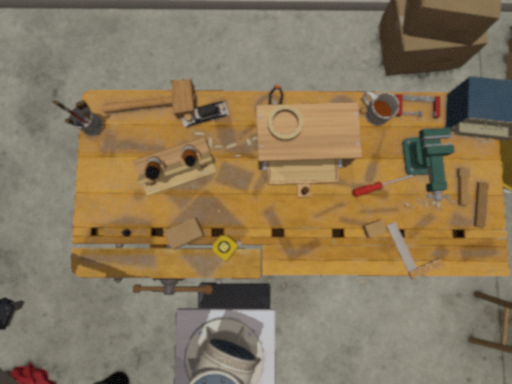

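The scene view shows the arm over the left end of the bench, with the rack and both vessels around (195,230). The top view shows the rack at (178,165) with dark caps at (155,172) and (190,158), the cabinet roof at (308,132), the tray and knob at (305,190), and bystanders at (185,233) and (224,247). I'll check the depth for consistency next.

```bash
python3 - <<'E'
import numpy as np,cv2
t=np.load("top.npy");s=np.load("scene.npy")
for n,(u,v) in dict(bench=(250,205),roof=(340,120),rack=(150,188),capL=(155,172),capR=(190,158),knob=(305,190),tray=(300,172),yell=(224,247),blk=(185,233),roll=(285,110),base=(230,350),lf=(40,292),dk=(235,295)).items(): print(n,t[v,u].round(3))
print("scene arm",s[215,237],s[262,195],s[205,205])
rgb=np.load("top_rgb.npy")
c=cv2.resize(rgb[80:270,130:400],None,fx=2.95,fy=2.95,interpolation=cv2.INTER_CUBIC);cv2.imwrite("pics/tc.png",c[...,::-1])
# roof
z=t[...,2];m=(abs(z-.184)<.008);p=t[m];p=p[(p[:,1]<.0)&(p[:,1]>-.5)]
print(len(p),cv2.minAreaRect(p[:,:2].astype(np.float32)),p[:,2].mean())
E
```

```text
bench [ 0.488 -0.078 -0.003]
roof [ 0.724 -0.344  0.184]
rack [0.542 0.256 0.008]
capL [0.571 0.208 0.146]
capR [0.611 0.101 0.164]
knob [ 0.531 -0.254  0.064]
tray [ 0.599 -0.245  0.012]
yell [0.349 0.004 0.037]
blk [0.393 0.132 0.029]
roll [ 0.749 -0.18   0.197]
base [ 0.105 -0.032  0.331]
lf [ 0.111  1.006 -0.794]
dk [ 0.112 -0.007 -0.695]
scene arm [0.18623059 0.62608737 0.48403238] [0.56971799 0.25983585 0.0095372 ] [0.61136612 0.11947306 0.14375227]
5228 ((0.6909322738647461, -0.2505061626434326), (0.1708623468875885, 0.30610769987106323), 2.2933647632598877) 0.18407443275975177
```

View pics/tc.png

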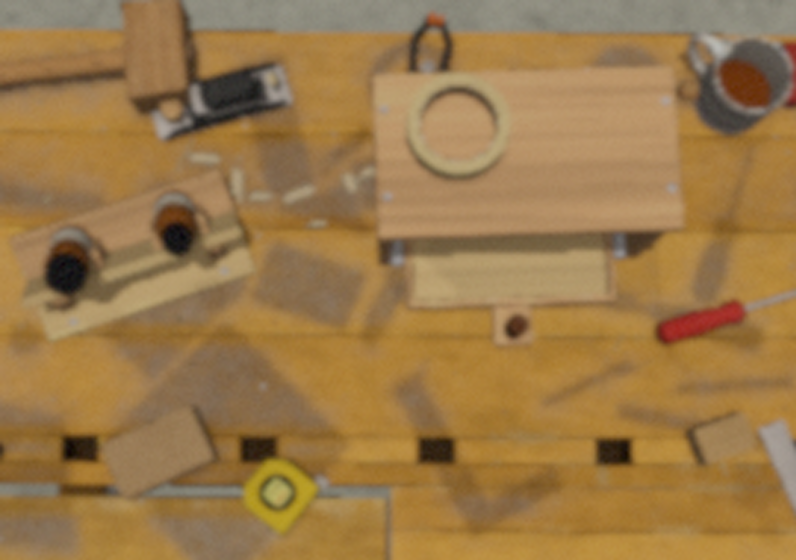

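The top view's depth matches the known sizes: roof 0.184 high and 0.306 wide, knob top at 0.064. The crop puts the bottle in the right bay (narrow cap at crop 178,238) and the jar in the left bay (wide cap at 68,272). Next I'll measure the rack yaw, the caps and the knob.

```bash
python3 - <<'E'
import numpy as np,cv2
from scipy.spatial.transform import Rotation as R
t=np.load("top.npy");s=np.load("scene.npy");rt=np.load("top_rgb.npy").astype(int);rs=np.load("scene_rgb.npy").astype(int)
def reg(p,x0,x1,y0,y1,z0,z1): return (p[...,0]>x0)&(p[...,0]<x1)&(p[...,1]>y0)&(p[...,1]<y1)&(p[...,2]>z0)&(p[...,2]<z1)
m=reg(t,.48,.72,.0,.33,.005,.13); m=cv2.morphologyEx(m.astype(np.uint8),cv2.MORPH_OPEN,np.ones((3,3)))>0
print("rack",m.sum(),cv2.minAreaRect(t[m][:,:2].astype(np.float32)))
for nm,c,rgb in(("top",t,rt),("scene",s,rs)):
    # board plane: light wood at mid-height
    w=reg(c,.5,.75,.0,.33,.03,.075)&(rgb[...,0]>120)&(rgb.max(-1)-rgb.min(-1)<120)
    p=c[w]; q=p-p.mean(0); n=np.linalg.svd(q)[2][2]; r=abs(q@n); p=p[r<np.percentile(r,70)];q=p-p.mean(0);n=np.linalg.svd(q)[2][2]; n*=np.sign(n[2]); print(nm,"board n",len(p),n.round(3),"tilt",np.degrees(np.arccos(n[2])),"yaw",np.degrees(np.arctan2(n[1],n[0])))
    d=reg(c,.5,.75,.0,.33,.09,.2)&(rgb.max(-1)<75)
    for y0,y1 in((0.02,.155),(.155,.3)):
        k=d&(c[...,1]>y0)&(c[...,1]<y1); p=c[k]; print(" cap",k.sum(),p.mean(0).round(3),p.min(0).round(3),p.max(0).round(3))
k=reg(t,.48,.58,-.32,-.2,.045,.08);p=t[k];print("knob",k.sum(),p.mean(0),p.min(0),p.max(0))
m=reg(t,.5,.85,-.5,0,.175,.19);p=t[m]
f=[p[(abs(p[:,1]-y)<.004)][:,0].min() for y in np.linspace(-.38,-.12,14)];print("edge",np.round(f,4))
T=R.from_rotvec([-5.38884537e-01,-3.09482120,2e-3]).as_matrix();print(T.round(3))
E
```

```text
rack 2313 ((0.6241022944450378, 0.16203853487968445), (0.1318950653076172, 0.2676748037338257), 19.275314331054688)
top board n 668 [0.008 0.003 1.   ] tilt 0.4705089841248014 yaw 20.723210682775296
 cap 99 [0.607 0.102 0.153] [0.589 0.088 0.114] [0.626 0.12  0.165]
 cap 167 [0.572 0.216 0.142] [0.552 0.197 0.118] [0.602 0.237 0.155]
scene board n 272 [0.069 0.076 0.995] tilt 5.910770932546763 yaw 47.5758974096703
 cap 90 [0.606 0.113 0.146] [0.591 0.092 0.091] [0.621 0.131 0.165]
 cap 120 [0.569 0.227 0.14 ] [0.553 0.201 0.098] [0.586 0.244 0.153]
knob 47 [ 0.53196004 -0.255684    0.06292795] [ 0.52097294 -0.26726558  0.04742448] [ 0.54469052 -0.2451581   0.06981674]
edge [0.6111 0.6104 0.6092 0.6089 0.6087 0.6067 0.6063 0.6052 0.6057 0.604
 0.6033 0.6031 0.602  0.6017]
[[-0.941  0.338 -0.   ]
 [ 0.338  0.941 -0.001]
 [-0.    -0.001 -1.   ]]
```

{"op": "move_arm", "data": {"motion": [[[0,0,-0.5],[0,0,-0.25]],[[0,0,-1],[0,0,-0.5]],[[0,0,-1],[0,0,-0.76]],[[0,0,-1],[0,0,-0.76]]], "fingers": 1}}

```text
t: 0.6
tool_pos: [0.2112, 0.5881, 0.2878]
ee_rot: [-0.054, 3.141, 0.0]
wrist_force: [-0.0, 0.9, 0.3]
finger_gap: 0.0919
gripper_force: 0.0
```

{"op": "move_arm", "data": {"motion": [[[-0.16,-0.48,0],[0,0,0]],[[-0.32,-0.95,0],[0,0,0]]]}}

```text
t: 0.85
tool_pos: [0.2464, 0.4928, 0.2862]
ee_rot: [0.051, -3.14, 0.004]
wrist_force: [0.6, -0.2, 1.0]
finger_gap: 0.0918
gripper_force: 0.0
```

{"op": "move_arm", "data": {"motion": [[[-0.16,-0.48,0],[0,0,0]],[[-0.32,-0.95,0],[0,0,0]]]}}

```text
t: 1.1
tool_pos: [0.2819, 0.3985, 0.2866]
ee_rot: [0.05, -3.14, 0.003]
wrist_force: [1.2, 0.3, 0.5]
finger_gap: 0.0916
gripper_force: 0.0
```

{"op": "move_arm", "data": {"motion": [[[-0.16,-0.48,0],[0,0,0]],[[-0.32,-0.95,0],[0,0,0]]]}}

```text
t: 1.35
tool_pos: [0.317, 0.3048, 0.2868]
ee_rot: [0.05, -3.14, 0.002]
wrist_force: [1.4, 0.8, 0.1]
finger_gap: 0.0917
gripper_force: 0.0
```

{"op": "move_arm", "data": {"motion": [[[-0.16,-0.48,0],[0,0,0]],[[-0.32,-0.95,0],[0,0,0]]]}}

```text
t: 1.6
tool_pos: [0.3523, 0.2111, 0.2869]
ee_rot: [0.05, -3.14, 0.001]
wrist_force: [0.5, 0.3, -0.7]
finger_gap: 0.092
gripper_force: 0.0
```

{"op": "move_arm", "data": {"motion": [[[-0.16,-0.48,0],[0,0,0]],[[-0.32,-0.95,0],[0,0,0]],[[-0.32,-0.95,0],[0,0,0]],[[-0.32,-0.95,0],[0,0,0]]]}}

```text
t: 2.1
tool_pos: [0.3874, 0.1192, 0.2871]
ee_rot: [0.051, -3.14, -0.0]
wrist_force: [0.5, 0.2, -0.8]
finger_gap: 0.0918
gripper_force: 0.0
```

```bash
python3 - <<'E'
from h import *
s=read_state();print(s["t"],s["tool_pos"],s["joint_pos"].round(2),R.from_rotvec(s["ee_rot"]).as_matrix().round(3))
c=camera("wrist");save(c,"w1.png");p=cloud(c);np.save("w1.npy",p);np.save("w1_rgb.npy",c["color"])
print(np.linalg.inv(c["world_to_cam"]).round(3))
E
```

```text
2.1 [0.38735668 0.11919319 0.28713119] [ 0.29 -0.1   1.93  0.    1.31 -1.31] [[-0.999 -0.032 -0.002]
 [-0.032  0.999  0.   ]
 [ 0.002  0.    -1.   ]]
[[-0.032 -0.959 -0.281  0.307]
 [ 0.999 -0.031 -0.01   0.116]
 [ 0.001 -0.281  0.96   0.482]
 [ 0.     0.     0.     1.   ]]
```

View pics/w1.png

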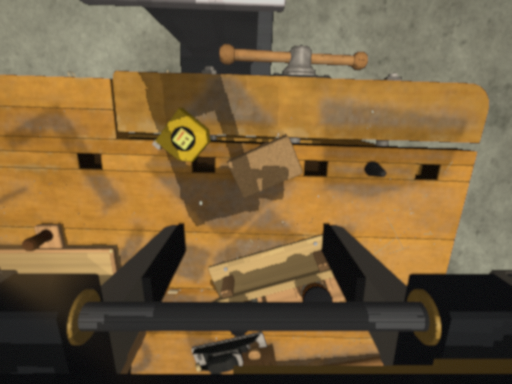

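The wrist view shows the rack at (270,265), the knob at (40,238) and the tape measure and block untouched at the top. The camera sits on the robot side of the gripper. I'll continue to the knob.

{"op": "move_arm", "data": {"motion": [[[-0.17,-0.48,0],[0,0,0]],[[-0.33,-0.95,0],[0,0,0]]]}}

```text
t: 2.4
tool_pos: [0.4244, 0.0261, 0.2877]
ee_rot: [-0.061, 3.141, 0.0]
wrist_force: [1.2, -0.3, 1.2]
finger_gap: 0.0919
gripper_force: 0.0
```

{"op": "move_arm", "data": {"motion": [[[-0.17,-0.48,0],[0,0,0]],[[-0.33,-0.95,0],[0,0,0]]]}}

```text
t: 2.65
tool_pos: [0.4611, -0.0684, 0.2876]
ee_rot: [0.058, -3.141, -0.001]
wrist_force: [0.9, 0.0, -0.6]
finger_gap: 0.0922
gripper_force: 0.0
```

{"op": "move_arm", "data": {"motion": [[[-0.17,-0.48,0],[0,0,0]],[[-0.33,-0.95,0],[0,0,0]]]}}

```text
t: 2.9
tool_pos: [0.4977, -0.1621, 0.2875]
ee_rot: [0.057, -3.141, -0.001]
wrist_force: [-0.2, 0.6, 0.1]
finger_gap: 0.092
gripper_force: 0.0
```

{"op": "move_arm", "data": {"motion": [[[-0.16,-0.48,0],[0,0,0]],[[-0.33,-0.94,0],[0,0,-0.01]],[[-0.33,-0.94,0],[0,0,-0.01]],[[-0.33,-0.94,0],[0,0,-0.01]]]}}

```text
t: 3.4
tool_pos: [0.5332, -0.2532, 0.2871]
ee_rot: [0.064, -3.14, -0.002]
wrist_force: [-0.5, -0.2, 0.1]
finger_gap: 0.0916
gripper_force: 0.0
```

```bash
python3 - <<'E'
from h import *
s=read_state();print(s["t"],s["tool_pos"],s["joint_pos"].round(2))
c=camera("wrist");save(c,"w2.png");p=cloud(c);rgb=c["color"].astype(int)
k=(p[...,2]>.03)&(p[...,2]<.08)&(p[...,0]>.48)&(p[...,0]<.58)&(abs(p[...,1]+.255)<.05)
q=p[k];print(k.sum(),q.mean(0) if k.any() else 0,q.min(0) if k.any() else 0,q.max(0) if k.any() else 0)
print(rel((.532,-.2557,.027)))
E
```

```text
3.4 [ 0.53316007 -0.25321553  0.28710998] [-0.45  0.22  1.59  0.    1.33 -2.06]
195 [ 0.53200845 -0.25581644  0.06012391] [ 0.52144999 -0.26780691  0.03035084] [ 0.54529902 -0.24436428  0.06439309]
(array([ 0.01 , -0.028,  2.605]), None)
```

{"op": "move_arm", "data": {"motion": [[[0,-0.03,0.5],[0,0,0]],[[0,-0.03,0.98],[0,0,0]]]}}

```text
t: 3.7
tool_pos: [0.5336, -0.2564, 0.1895]
ee_rot: [-0.065, 3.139, -0.001]
wrist_force: [0.3, -0.0, 0.1]
finger_gap: 0.0918
gripper_force: 0.0
```

{"op": "move_arm", "data": {"motion": [[[0,0,0.5],[0,0,0]],[[0,0,0.98],[0,0,0]]]}}

```text
t: 3.95
tool_pos: [0.5333, -0.2561, 0.0909]
ee_rot: [-0.066, 3.14, -0.0]
wrist_force: [-0.1, -0.9, -0.1]
finger_gap: 0.0918
gripper_force: 0.0
```

{"op": "move_arm", "data": {"motion": [[[0,0,0.2],[0,0,0]],[[0,0,0.4],[0,0,0]],[[0,0,0.62],[0,0,0]],[[0,0,0.62],[0,0,0]]]}}

```text
t: 4.45
tool_pos: [0.5321, -0.2559, 0.0289]
ee_rot: [0.065, -3.138, -0.002]
wrist_force: [-0.3, 0.2, 0.2]
finger_gap: 0.0917
gripper_force: 0.0
```

{"op": "move_arm", "data": {"motion": [[[0,0,0],[0,0,0]],[[0,0,0],[0,0,0]],[[0,0,0],[0,0,0]],[[0,0,0],[0,0,0]],[[0,0,0],[0,0,0]],[[0,0,0],[0,0,0]],[[0,0,0],[0,0,0]],[[0,0,0],[0,0,0]]], "fingers": 0}}

```text
t: 5.45
tool_pos: [0.5326, -0.2558, 0.0296]
ee_rot: [0.061, -3.139, -0.006]
wrist_force: [0.7, 10.4, 4.3]
finger_gap: 0.0217
gripper_force: 30.0
```

{"op": "move_arm", "data": {"motion": [[[0.1,0,0],[0,0,0]],[[0.25,0,0],[0,0,0]],[[0.4,0,0],[0,0,0]],[[0.55,0,0],[0,0,0]],[[0.7,0,0],[0,0,0]],[[0.82,0,0],[0,0,0]],[[0.9,0,0],[0,0,0]],[[0.9,0,0],[0,0,0]]]}}

```text
t: 6.45
tool_pos: [0.4414, -0.2592, 0.0295]
ee_rot: [0.061, -3.138, -0.006]
wrist_force: [-1.2, 10.7, 5.1]
finger_gap: 0.022
gripper_force: 30.0
```

{"op": "move_arm", "data": {"motion": [[[0.05,0,0],[0,0,0]],[[0.1,0,0],[0,0,0]],[[0.14,0,0],[0,0,0]],[[0.17,0,0],[0,0,0]],[[0.17,0,0],[0,0,0]],[[0.17,0,0],[0,0,0]]]}}

```text
t: 7.2
tool_pos: [0.425, -0.2598, 0.0295]
ee_rot: [0.061, -3.138, -0.006]
wrist_force: [0.0, 10.5, 6.8]
finger_gap: 0.0222
gripper_force: 30.0
```

{"op": "move_arm", "data": {"motion": [[[0,0,0],[0,0,0]],[[0,0,0],[0,0,0]],[[0,0,0],[0,0,0]],[[0,0,0],[0,0,0]],[[0,0,0],[0,0,0]]], "fingers": 1}}

```text
t: 7.82
tool_pos: [0.4263, -0.2624, 0.0298]
ee_rot: [-0.063, 3.141, -0.0]
wrist_force: [-0.3, -0.3, -0.2]
finger_gap: 0.0699
gripper_force: 0.0
```

{"op": "move_arm", "data": {"motion": [[[0,0,-0.4],[0,0,0]],[[0,0,-0.97],[0,0,0]]]}}

```text
t: 8.07
tool_pos: [0.4252, -0.2616, 0.1267]
ee_rot: [0.063, -3.138, -0.003]
wrist_force: [0.3, -0.8, 0.3]
finger_gap: 0.0897
gripper_force: 0.0
```

{"op": "move_arm", "data": {"motion": [[[0,0,-0.5],[0,0,0]],[[0,0,-1],[0,0,0]]]}}

```text
t: 8.32
tool_pos: [0.4261, -0.2622, 0.2286]
ee_rot: [-0.063, 3.141, -0.0]
wrist_force: [-0.1, 0.5, -0.1]
finger_gap: 0.0918
gripper_force: 0.0
```

{"op": "move_arm", "data": {"motion": [[[0,0.4,-0.5],[0,0,0]],[[0,0.95,-0.9],[0,0,0]]]}}

```text
t: 8.57
tool_pos: [0.4229, -0.1727, 0.3148]
ee_rot: [-0.06, 3.139, -0.001]
wrist_force: [0.9, 0.2, 0.3]
finger_gap: 0.092
gripper_force: 0.0
```

{"op": "move_arm", "data": {"motion": [[[0,0.48,0],[0,0,0]],[[0,0.95,0],[0,0,0]]]}}

```text
t: 8.82
tool_pos: [0.4188, -0.0767, 0.3133]
ee_rot: [-0.062, 3.139, -0.0]
wrist_force: [0.2, 0.1, -0.3]
finger_gap: 0.0922
gripper_force: 0.0
```

{"op": "move_arm", "data": {"motion": [[[0,0.48,0],[0,0,0]],[[0,0.95,0],[0,0,0]],[[0,0.95,0],[0,0,0]],[[0,0.95,0],[0,0,0]]]}}

```text
t: 9.32
tool_pos: [0.4151, 0.0165, 0.3126]
ee_rot: [0.065, -3.141, 0.001]
wrist_force: [-0.4, -0.0, -0.2]
finger_gap: 0.092
gripper_force: 0.0
```

```bash
python3 - <<'E'
from h import *
s=read_state();print(s["t"],s["tool_pos"],s["joint_pos"].round(2))
for n in("wrist","top"):
    c=camera(n);save(c,n+"3.png");np.save(n+"3.npy",cloud(c));np.save(n+"3_rgb.npy",c["color"])
p=np.load("top3.npy");k=(p[...,2]>.045)&(p[...,2]<.08)&(p[...,0]>.38)&(p[...,0]<.48)&(abs(p[...,1]+.26)<.05)
print("knob",p[k].mean(0),p[k].min(0),p[k].max(0))
E
```

```text
9.325 [0.41505335 0.01653959 0.31262243] [ 0.04 -0.1   1.88 -0.    1.36 -1.58]
knob [ 0.42502031 -0.25966875  0.0630417 ] [ 0.41568381 -0.27216453  0.05509476] [ 0.4350579  -0.24979121  0.0692175 ]
```

View pics/wrist3.png

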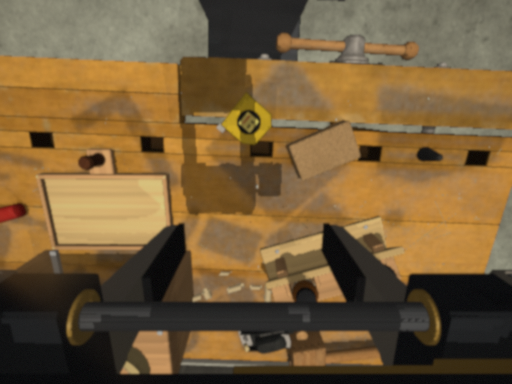

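The knob is at (92,162) and the tray is out, with its bed at (105,210). The rack is at (330,260). Bystanders are at (248,120), (325,150) and (430,155), undisturbed. Next I'll line the tool up with the bottle's axis.

```bash
cat >> h.py <<'E'
def tilt(psi,th):
    """tool rotation: yaw psi of closing line from world y, leaning th (fingers forward)"""
    c,s=np.cos(psi),np.sin(psi); z=np.array([np.sin(th)*c,np.sin(th)*s,-np.cos(th)]); y=np.array([-s,c,0])
    return R.from_matrix(np.stack([np.cross(y,z),y,z],1))
E
python3 - <<'E'
from h import *
G=tilt(np.radians(19.5),np.pi/6)
print(rel((.555,.086,.244),G))
H=tilt(np.radians(11),.26);print(rel((.48,.05,.28),H))
s=read_state();T=R.from_rotvec(s["ee_rot"])
print("second",H.inv().apply(np.array([.555,.086,.244])-[.48,.05,.28])/.1,(H.inv()*G).as_rotvec()/.5)
E
```

```text
(array([-1.425,  0.646,  0.686]), array([-0.158, -1.039, -0.589]))
(array([-0.661,  0.316,  0.326]), array([-0.041, -0.519, -0.304]))
second [-0.68530953  0.21027904  0.55482752] [-0.11362599 -0.52622805 -0.27501698]
```

{"op": "move_arm", "data": {"motion": [[[-0.33,0.16,0.16],[-0.02,-0.26,-0.15]],[[-0.66,0.32,0.33],[-0.04,-0.52,-0.3]],[[-0.66,0.32,0.33],[-0.04,-0.52,-0.3]]]}}

```text
t: 9.8
tool_pos: [0.4783, 0.0505, 0.2782]
ee_rot: [-0.273, 2.872, 0.036]
wrist_force: [-0.4, 0.4, 0.0]
finger_gap: 0.0919
gripper_force: 0.0
```

{"op": "move_arm", "data": {"motion": [[[-0.34,0.1,0.27],[-0.05,-0.26,-0.14]],[[-0.68,0.21,0.55],[-0.11,-0.53,-0.28]],[[-0.68,0.21,0.55],[-0.11,-0.53,-0.28]],[[-0.68,0.21,0.55],[-0.11,-0.53,-0.28]]]}}

```text
t: 10.3
tool_pos: [0.5538, 0.0866, 0.2449]
ee_rot: [-0.442, 2.587, 0.117]
wrist_force: [0.1, -0.5, -0.2]
finger_gap: 0.092
gripper_force: 0.0
```

```bash
python3 - <<'E'
from h import *
s=read_state();print(s["t"],s["tool_pos"],s["joint_pos"].round(2),R.from_rotvec(s["ee_rot"]).as_matrix().round(3))
c=camera("wrist");save(c,"w4.png");np.save("w4.npy",cloud(c));np.save("w4_rgb.npy",c["color"])
print(np.linalg.inv(c["world_to_cam"]).round(3))
E
```

```text
10.3 [0.55384362 0.08657788 0.24485578] [ 0.06 -0.07  2.12  0.25  0.6  -2.02] [[-0.817 -0.332  0.471]
 [-0.288  0.943  0.165]
 [-0.499 -0.001 -0.867]]
[[-0.332 -0.651 -0.683  0.395]
 [ 0.943 -0.229 -0.24   0.03 ]
 [-0.    -0.724  0.69   0.374]
 [ 0.     0.     0.     1.   ]]
```

View pics/w4.png

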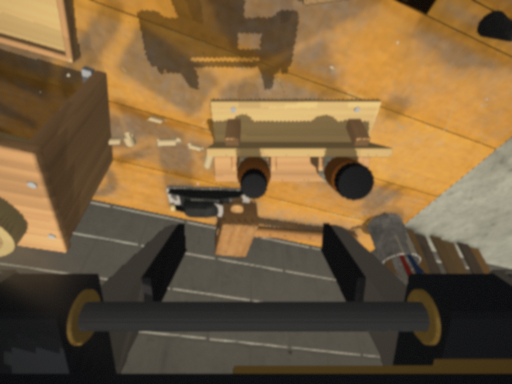

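The view is square to the rack: its front edge is level at row 101, so the yaw is right. The bottle cap is at (255,183) and the jar cap at (353,180).

```bash
cat >> h.py <<'E'
def caps(p,rgb,psi,rng,th=np.pi/6):
    G=tilt(psi,th).as_matrix(); a=-G[:,2]
    (x0,x1,y0,y1,z0,z1)=rng
    m=(rgb.max(-1)<70)&(p[...,0]>x0)&(p[...,0]<x1)&(p[...,1]>y0)&(p[...,1]<y1)&(p[...,2]>z0)&(p[...,2]<z1)
    q=p[m]; l=q@G; h=-l[:,2]; hm=np.percentile(h,95); t=l[abs(h-hm)<.004]
    lo,hi=t[:,:2].min(0),t[:,:2].max(0); 
    (cx,cy),r=cv2.minEnclosingCircle(t[:,:2].astype(np.float32))
    med=np.median(h[abs(h-hm)<.004])
    return len(t),(hi-lo).round(4),round(r,4),(G@np.array([cx,cy,-med])).round(4),(G@np.append((lo+hi)/2,-med)).round(4)
E
python3 - <<'E'
from h import *
p=np.load("w4.npy");rgb=np.load("w4_rgb.npy").astype(int);psi=np.radians(19.5)
b=caps(p,rgb,psi,(.56,.66,.04,.155,.1,.2));j=caps(p,rgb,psi,(.5,.64,.165,.26,.1,.2));print(b);print(j)
G=tilt(psi,np.pi/6).as_matrix();a=-G[:,2]
fb,fj=b[3]-.134*a,j[3]-.118*a;print("feet",fb.round(4),fj.round(4),"sep",np.linalg.norm(fb-fj),"yaw",np.degrees(np.arctan2(-(fj-fb)[0],(fj-fb)[1])))
d=G.T@(b[3]-.035*a-read_state()["tool_pos"]);print("to grasp",d/.1)
E
```

```text
(480, array([0.0275, 0.028 ]), 0.0149, array([0.5996, 0.1018, 0.1537]), array([0.5995, 0.1023, 0.1537]))
(928, array([0.0406, 0.041 ]), 0.0212, array([0.5677, 0.2168, 0.1401]), array([0.5673, 0.216 , 0.1398]))
feet [0.6628 0.1242 0.0377] [0.6233 0.2365 0.0379] sep 0.11905290983565384 yaw 19.34718626134188
to grasp [ 0.0451137  -0.01002287  1.38230234]
```

{"op": "move_arm", "data": {"motion": [[[0.045,-0.01,0.3],[0,0,0]],[[0.045,-0.01,0.6],[0,0,0]],[[0.045,-0.01,0.9],[0,0,0]],[[0.045,-0.01,0.9],[0,0,0]]]}}

```text
t: 10.85
tool_pos: [0.5932, 0.1004, 0.1632]
ee_rot: [-0.446, 2.586, 0.118]
wrist_force: [-0.5, 0.7, 0.6]
finger_gap: 0.092
gripper_force: 0.0
```

{"op": "move_arm", "data": {"motion": [[[0,0,0.12],[0,0,0]],[[0,0,0.24],[0,0,0]],[[0,0,0.36],[0,0,0]],[[0,0,0.48],[0,0,0]],[[0,0,0.48],[0,0,0]],[[0,0,0.48],[0,0,0]]]}}

```text
t: 11.6
tool_pos: [0.6162, 0.108, 0.1223]
ee_rot: [-0.446, 2.583, 0.117]
wrist_force: [0.0, 0.1, 0.2]
finger_gap: 0.0923
gripper_force: 0.0
```

```bash
python3 - <<'E'
from h import *
G=tilt(np.radians(19.5),np.pi/6);print(rel(np.array([.5996,.1018,.1537])+.035*G.as_matrix()[:,2],G),read_state()["wrist_force"])
E
```

```text
(array([-0.004, -0.003, -0.01 ]), array([-0.003,  0.004,  0.004])) [0.03445523 0.10764249 0.21408925]
```

{"op": "move_arm", "data": {"motion": [[[0,0,0],[0,0,0]],[[0,0,0],[0,0,0]],[[0,0,0],[0,0,0]],[[0,0,0],[0,0,0]],[[0,0,0],[0,0,0]],[[0,0,0],[0,0,0]],[[0,0,0],[0,0,0]]], "fingers": 0}}

```text
t: 12.48
tool_pos: [0.6162, 0.108, 0.1224]
ee_rot: [-0.446, 2.582, 0.117]
wrist_force: [-0.4, 0.2, 0.9]
finger_gap: 0.0288
gripper_force: 30.0
```

{"op": "move_arm", "data": {"motion": [[[0,0,-0.1],[0,0,0]],[[0,0,-0.25],[0,0,0]],[[0,0,-0.45],[0,0,0]],[[0,0,-0.65],[0,0,0]],[[0,0,-0.85],[0,0,0]],[[0,0,-1],[0,0,0]],[[0,0,-1],[0,0,0]]]}}

```text
t: 13.35
tool_pos: [0.5689, 0.0911, 0.2104]
ee_rot: [-0.445, 2.58, 0.116]
wrist_force: [0.2, -0.0, -2.6]
finger_gap: 0.0289
gripper_force: 30.0
```

```bash
python3 - <<'E'
from h import *
s=read_state();print(s["t"],s["tool_pos"],s["finger_gap"],s["gripper_force"],s["wrist_force"])
c=camera("wrist");save(c,"w5.png")
# tray geometry: psi 2.2deg, knob (.425,-.260) -> bed centre +.105
X=np.array([np.cos(.038),np.sin(.038)]);Y=np.array([-X[1],X[0]]);b=np.array([.4252,-.2602])+.105*X
print("bed",b)
for n,x,y in(("bottle",-.02,.055),("jar",-.02,-.055)):
    print(n,b+x*X+y*Y)
bt=b-.02*X+.055*Y
U=tilt(.038,0);H=tilt(.2,.26)
T=R.from_rotvec(s["ee_rot"]);p0=s["tool_pos"]
way=[((.53,.07,.30),H),((.50,.02,.30),U)]
for p,Q in way:
    print((T.inv().apply(np.array(p)-p0)/.1).round(3),((T.inv()*Q).as_rotvec()/.5).round(3)); T,p0=Q,np.array(p)
print((U.inv().apply(np.append(bt,.30)-p0)/.1).round(3))
E
```

```text
13.35 [0.56890901 0.09113937 0.21037105] 0.02885958537054 29.997607469558716 [ 0.19348179 -0.03114879 -2.64705148]
bed [ 0.5301242  -0.25621096]
bottle [ 0.50804914 -0.20201048]
jar [ 0.51222813 -0.31193107]
[-0.074 -0.072 -0.994] [0.103 0.535 0.263]
[ 0.38  -0.43  -0.101] [0.042 0.519 0.322]
[ 0.004 -2.222  0.   ]
```

View pics/w5.png

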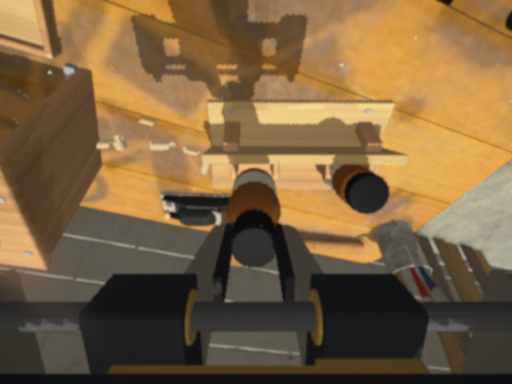

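The bottle is clamped between the fingers at (255,220) and clear of the rack. The jar is undisturbed at (360,188). Next I'll turn the bottle upright and carry it to the tray.

{"op": "move_arm", "data": {"motion": [[[0,-0.02,-0.33],[0.03,0.18,0.09]],[[-0.05,-0.05,-0.67],[0.07,0.36,0.18]],[[-0.07,-0.07,-0.99],[0.1,0.53,0.26]],[[-0.07,-0.07,-0.99],[0.1,0.53,0.26]]]}}

```text
t: 13.9
tool_pos: [0.5322, 0.071, 0.2998]
ee_rot: [-0.292, 2.863, 0.04]
wrist_force: [1.0, 0.3, -2.6]
finger_gap: 0.0288
gripper_force: 30.0
```

{"op": "move_arm", "data": {"motion": [[[0.13,-0.14,-0.03],[0.01,0.17,0.11]],[[0.25,-0.29,-0.07],[0.03,0.35,0.21]],[[0.38,-0.43,-0.1],[0.04,0.52,0.32]],[[0.38,-0.43,-0.1],[0.04,0.52,0.32]],[[0.38,-0.43,-0.1],[0.04,0.52,0.32]]]}}

```text
t: 14.52
tool_pos: [0.4999, 0.0208, 0.2964]
ee_rot: [-0.067, 3.141, 0.005]
wrist_force: [0.1, -0.4, -2.1]
finger_gap: 0.0288
gripper_force: 30.0
```

{"op": "move_arm", "data": {"motion": [[[0,-0.2,0],[0,0,0]],[[0,-0.6,0],[0,0,0]],[[0,-0.95,0],[0,0,0]]]}}

```text
t: 14.9
tool_pos: [0.5041, -0.0748, 0.2974]
ee_rot: [-0.069, 3.139, 0.003]
wrist_force: [1.1, 0.0, -1.7]
finger_gap: 0.0292
gripper_force: 30.0
```

{"op": "move_arm", "data": {"motion": [[[0,-0.4,0],[0,0,0]],[[0,-0.75,0],[0,0,0]],[[0,-0.95,0],[0,0,0]],[[0,-0.95,0],[0,0,0]],[[0,-0.95,0],[0,0,0]]]}}

```text
t: 15.52
tool_pos: [0.508, -0.1684, 0.2973]
ee_rot: [0.066, -3.141, -0.004]
wrist_force: [0.3, 0.3, -2.6]
finger_gap: 0.0287
gripper_force: 30.0
```

```bash
python3 - <<'E'
from h import *
U=tilt(.038,0);print(read_state()["wrist_force"],read_state()["finger_gap"],read_state()["tool_pos"],rel((.508,-.202,.111),U))
c=camera("wrist");save(c,"w6.png")
p=cloud(c);m=(abs(p[...,2]-.012)<.004)&(p[...,0]>.44)&(p[...,0]<.6)&(p[...,1]<-.1)&(p[...,1]>-.4);q=p[m];print(m.sum(),cv2.minAreaRect(q[:,:2].astype(np.float32)))
k=(p[...,2]>.045)&(p[...,2]<.075)&(p[...,0]>.39)&(p[...,0]<.46)&(abs(p[...,1]+.26)<.03);print("knob",k.sum(),p[k].min(0) if k.any() else 0,p[k].max(0) if k.any() else 0)
E
```

```text
[ 0.30070402  0.32666094 -2.56514251] 0.028689357303048835 [ 0.50798731 -0.16844729  0.29734768] (array([ 0.014, -0.34 ,  1.863]), array([ 0.005, -0.   ,  0.008]))
8373 ((0.5180873274803162, -0.25885170698165894), (0.15637746453285217, 0.22575896978378296), 2.4043915271759033)
knob 215 [ 0.41438998 -0.27144957  0.04606664] [ 0.43764347 -0.24754276  0.06425252]
```

View pics/w6.png

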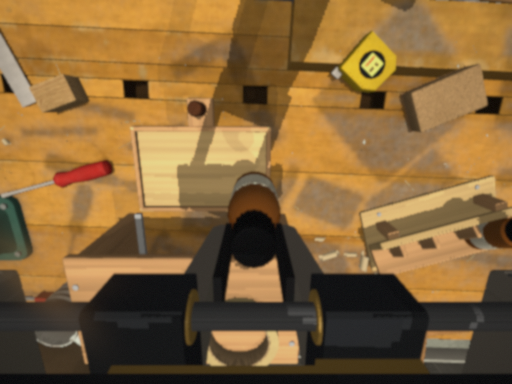

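The bottle hangs at (255,215), just off the left half of the tray bed at (205,165). The knob is at (197,108). I'll shift it over the bed and lower it.

{"op": "move_arm", "data": {"motion": [[[0.01,-0.15,0],[0,0,0]],[[0.01,-0.34,0.2],[0,0,0]],[[0.01,-0.34,0.6],[0,0,0]],[[0.01,-0.34,0.95],[0,0,0]],[[0.01,-0.34,0.95],[0,0,0]]]}}

```text
t: 16.2
tool_pos: [0.5066, -0.2029, 0.2002]
ee_rot: [0.065, -3.136, -0.006]
wrist_force: [-1.3, 0.1, -1.6]
finger_gap: 0.0289
gripper_force: 30.0
```

{"op": "move_arm", "data": {"motion": [[[0,0,0.2],[0,0,0]],[[0,0,0.4],[0,0,0]],[[0,0,0.6],[0,0,0]],[[0,0,0.75],[0,0,0]],[[0,0,0.82],[0,0,0]],[[0,0,0.82],[0,0,0]],[[0,0,0.82],[0,0,0]]]}}

```text
t: 17.08
tool_pos: [0.5089, -0.2034, 0.1212]
ee_rot: [-0.065, 3.14, 0.003]
wrist_force: [-0.7, -0.5, -1.8]
finger_gap: 0.029
gripper_force: 30.0
```

```bash
python3 - <<'E'
from h import *
U=tilt(.038,0);print(read_state()["wrist_force"],read_state()["tool_pos"],rel((.508,-.202,.111),U))
c=camera("scene");save(c,"s7.png");p=cloud(c);rgb=c["color"].astype(int)
m=(p[...,0]>.46)&(p[...,0]<.56)&(abs(p[...,1]+.2)<.05)&(p[...,2]>.02)&(p[...,2]<.09)
q=p[m];print(m.sum());
for z in np.arange(.015,.09,.008):
    k=m&(abs(p[...,2]-z)<.004); print(round(z,3),k.sum(),p[k].mean(0).round(4) if k.any() else "")
E
```

```text
[-0.69145186 -0.52562869 -1.75852307] [ 0.50890635 -0.20335135  0.12116236] (array([0.009, 0.014, 0.102]), array([0.003, 0.001, 0.007]))
154
0.015 0 
0.023 5 [ 0.4947 -0.1847  0.0236]
0.031 12 [ 0.5069 -0.1893  0.0303]
0.039 22 [ 0.5061 -0.1867  0.0389]
0.047 17 [ 0.5052 -0.1868  0.0462]
0.055 22 [ 0.5062 -0.1859  0.0552]
0.063 17 [ 0.505  -0.1885  0.063 ]
0.071 19 [ 0.5048 -0.1877  0.0704]
0.079 21 [ 0.5051 -0.1871  0.079 ]
0.087 19 [ 0.5065 -0.1867  0.0867]
```

The bottle hangs vertically, about 10 mm above the bed.

{"op": "move_arm", "data": {"motion": [[[0,0,0.03],[0,0,0]],[[0,0,0.06],[0,0,0]],[[0,0,0.08],[0,0,0]],[[0,0,0.09],[0,0,0]],[[0,0,0.09],[0,0,0]],[[0,0,0.09],[0,0,0]]]}}

```text
t: 17.88
tool_pos: [0.5084, -0.2031, 0.1115]
ee_rot: [0.065, -3.141, -0.003]
wrist_force: [-0.2, -0.2, -2.0]
finger_gap: 0.0292
gripper_force: 30.0
```

{"op": "move_arm", "data": {"motion": [[[0,0,0.01],[0,0,0]],[[0,0,0.01],[0,0,0]],[[0,0,0.01],[0,0,0]]]}}

```text
t: 18.25
tool_pos: [0.5083, -0.2031, 0.1104]
ee_rot: [0.065, -3.141, -0.003]
wrist_force: [-0.3, 0.8, -1.9]
finger_gap: 0.0288
gripper_force: 30.0
```

{"op": "move_arm", "data": {"motion": [[[0,0,0.01],[0,0,0]],[[0,0,0.01],[0,0,0]],[[0,0,0.01],[0,0,0]]]}}

```text
t: 18.62
tool_pos: [0.5084, -0.2031, 0.1094]
ee_rot: [0.065, -3.141, -0.003]
wrist_force: [-0.4, 0.5, -1.5]
finger_gap: 0.0286
gripper_force: 30.0
```

{"op": "move_arm", "data": {"motion": [[[0,0,0.01],[0,0,0]],[[0,0,0.01],[0,0,0]],[[0,0,0.01],[0,0,0]]]}}

```text
t: 19.0
tool_pos: [0.5087, -0.2032, 0.1088]
ee_rot: [-0.065, 3.141, 0.003]
wrist_force: [-0.8, 0.1, 3.8]
finger_gap: 0.0287
gripper_force: 30.0
```

Contact on the bed. I'll release, rise and check.

{"op": "move_arm", "data": {"motion": [[[0,0,0],[0,0,0]],[[0,0,0],[0,0,0]],[[0,0,0],[0,0,0]],[[0,0,0],[0,0,0]],[[0,0,0],[0,0,0]],[[0,0,0],[0,0,0]]], "fingers": 1}}

```text
t: 19.75
tool_pos: [0.5083, -0.2031, 0.1084]
ee_rot: [0.065, -3.141, -0.003]
wrist_force: [0.1, -0.7, -0.2]
finger_gap: 0.0869
gripper_force: 0.0
```

{"op": "move_arm", "data": {"motion": [[[0,0,-0.2],[0,0,0]],[[0,0,-0.6],[0,0,0]],[[0,0,-1],[0,0,0]]]}}

```text
t: 20.12
tool_pos: [0.5081, -0.2032, 0.2094]
ee_rot: [0.065, -3.14, -0.004]
wrist_force: [0.9, -0.4, 0.4]
finger_gap: 0.0919
gripper_force: 0.0
```

{"op": "move_arm", "data": {"motion": [[[0,0.2,-0.5],[0,0,0]],[[0,0.7,-0.9],[0,0,0]],[[0,0.95,-0.9],[0,0,0]],[[0,0.95,-0.9],[0,0,0]]]}}

```text
t: 20.62
tool_pos: [0.5045, -0.1073, 0.2992]
ee_rot: [-0.069, 3.14, 0.003]
wrist_force: [0.7, -0.3, 0.1]
finger_gap: 0.0921
gripper_force: 0.0
```

```bash
python3 - <<'E'
from h import *
psi=np.radians(19.4)
c=camera("top");p=cloud(c);rgb=c["color"].astype(int)
print("bottle",caps(p,rgb,.038,(.44,.57,-.25,-.15,.1,.16),0))
G=tilt(psi,np.pi/6);a=-G.as_matrix()[:,2];top=np.array([.5677,.2168,.1401]);goal=top+.1*a
s=read_state();T=R.from_rotvec(s["ee_rot"]);p0=s["tool_pos"];print(s["t"],p0,s["joint_pos"].round(2))
H=tilt(.2,.26)
for q,Q in [((.49,.0,.30),tilt(.04,0)),((.49,.09,.30),H),(goal,G)]:
    print(np.round(q,3),(T.inv().apply(np.array(q)-p0)/.1).round(3),((T.inv()*Q).as_rotvec()/.5).round(3)); T,p0=Q,np.array(q)
E
```

```text
Traceback (most recent call last):
  File "h.py", line 25, in caps
    q=p[m]; l=q@G; h=-l[:,2]; hm=np.percentile(h,95); t=l[abs(h-hm)<.004]
                                 ~~~~~~~~~~~~~^^^^^^
IndexError: index -1 is out of bounds for axis 0 with size 0
```

```bash
python3 - <<'E'
from h import *
psi=np.radians(19.4)
c=camera("wrist");p=cloud(c)
m=(p[...,2]>.125)&(p[...,2]<.165)&(abs(p[...,0]-.508)<.05)&(abs(p[...,1]+.203)<.05);print("bottle",m.sum(),p[m].min(0) if m.any() else 0,p[m].max(0) if m.any() else 0)
G=tilt(psi,np.pi/6);a=-G.as_matrix()[:,2];top=np.array([.5677,.2168,.1401]);goal=top+.1*a
s=read_state();T=R.from_rotvec(s["ee_rot"]);p0=s["tool_pos"];print(s["t"],p0,s["joint_pos"].round(2))
H=tilt(.2,.26)
for q,Q in [((.49,-.01,.30),tilt(.04,0)),((.49,.085,.30),H),((.50,.14,.28),H),(goal,G)]:
    print(np.round(q,3),(T.inv().apply(np.array(q)-p0)/.1).round(3),((T.inv()*Q).as_rotvec()/.5).round(3)); T,p0=Q,np.array(q)
E
```

```text
bottle 498 [ 0.49520489 -0.21679254  0.12517057] [ 0.52606208 -0.18669485  0.14647539]
20.725 [ 0.50433552 -0.10885363  0.29831495] [-0.22  0.09  1.72  0.    1.33 -1.83]
[ 0.49 -0.01  0.3 ] [ 0.102  0.994 -0.015] [ 0.003 -0.001  0.004]
[0.49  0.085 0.3  ] [-0.038  0.949  0.   ] [-0.042 -0.519 -0.318]
[0.5  0.14 0.28] [-0.149  0.519  0.247] [0. 0. 0.]
[0.521 0.2   0.227] [-0.173  0.549  0.598] [-0.106 -0.526 -0.257]
```

The bottle stands upright with its top at 0.1465 m (0.146 expected), centred near (0.510, -0.202). Now the jar.

{"op": "move_arm", "data": {"motion": [[[0.05,0.5,0],[0,0,0]],[[0.1,0.99,-0.01],[0,0,0]],[[0.1,0.99,-0.01],[0,0,0]]]}}

```text
t: 21.1
tool_pos: [0.49, -0.0088, 0.2993]
ee_rot: [0.068, -3.139, -0.004]
wrist_force: [-0.7, -0.4, 0.0]
finger_gap: 0.0919
gripper_force: 0.0
```

{"op": "move_arm", "data": {"motion": [[[-0.01,0.3,0],[-0.02,-0.17,-0.1]],[[-0.02,0.6,0],[-0.03,-0.35,-0.21]],[[-0.04,0.95,0],[-0.04,-0.52,-0.32]],[[-0.04,0.95,0],[-0.04,-0.52,-0.32]]]}}

```text
t: 21.6
tool_pos: [0.4896, 0.0848, 0.2995]
ee_rot: [-0.293, 2.867, 0.039]
wrist_force: [-0.5, -0.2, -0.3]
finger_gap: 0.0918
gripper_force: 0.0
```

{"op": "move_arm", "data": {"motion": [[[-0.15,0.52,0.25],[0,0,0]],[[-0.15,0.52,0.25],[0,0,0]]]}}

```text
t: 21.85
tool_pos: [0.5008, 0.1408, 0.2781]
ee_rot: [-0.293, 2.871, 0.039]
wrist_force: [0.3, -1.4, 0.4]
finger_gap: 0.092
gripper_force: 0.0
```

{"op": "move_arm", "data": {"motion": [[[-0.06,0.18,0.2],[-0.04,-0.18,-0.09]],[[-0.12,0.36,0.4],[-0.07,-0.36,-0.18]],[[-0.17,0.55,0.6],[-0.11,-0.53,-0.26]],[[-0.17,0.55,0.6],[-0.11,-0.53,-0.26]],[[-0.17,0.55,0.6],[-0.11,-0.53,-0.26]]]}}

```text
t: 22.48
tool_pos: [0.5218, 0.1994, 0.2272]
ee_rot: [-0.444, 2.584, 0.121]
wrist_force: [0.3, 0.4, -0.3]
finger_gap: 0.0918
gripper_force: 0.0
```

```bash
python3 - <<'E'
from h import *
psi=np.radians(19.4);G=tilt(psi,np.pi/6);a=-G.as_matrix()[:,2]
c=camera("wrist");j=caps(cloud(c),c["color"].astype(int),psi,(.5,.64,.165,.28,.1,.2));print(j,read_state()["tool_pos"])
print(rel(j[3]-.028*a,G))
E
```

```text
(1026, array([0.0401, 0.0401]), 0.0208, array([0.5665, 0.218 , 0.1396]), array([0.567 , 0.2183, 0.1399])) [0.52215626 0.19962848 0.22762664]
(array([0.029, 0.023, 1.282]), array([0.005, 0.006, 0.003]))
```

{"op": "move_arm", "data": {"motion": [[[0.03,0.02,0.3],[0,0,0]],[[0.03,0.02,0.6],[0,0,0]],[[0.03,0.02,0.8],[0,0,0]],[[0.03,0.02,0.8],[0,0,0]]]}}

```text
t: 23.02
tool_pos: [0.5562, 0.2146, 0.1552]
ee_rot: [-0.445, 2.584, 0.122]
wrist_force: [0.2, 0.3, -0.5]
finger_gap: 0.0921
gripper_force: 0.0
```

{"op": "move_arm", "data": {"motion": [[[0,0,0.12],[0,0,0]],[[0,0,0.24],[0,0,0]],[[0,0,0.36],[0,0,0]],[[0,0,0.48],[0,0,0]],[[0,0,0.48],[0,0,0]],[[0,0,0.48],[0,0,0]]]}}

```text
t: 23.78
tool_pos: [0.578, 0.2234, 0.114]
ee_rot: [-0.447, 2.583, 0.123]
wrist_force: [0.1, 0.1, 0.6]
finger_gap: 0.0918
gripper_force: 0.0
```

{"op": "move_arm", "data": {"motion": [[[0,0,0],[0,0,0]],[[0,0,0],[0,0,0]],[[0,0,0],[0,0,0]],[[0,0,0],[0,0,0]],[[0,0,0],[0,0,0]],[[0,0,0],[0,0,0]]], "fingers": 0}}

```text
t: 24.52
tool_pos: [0.5781, 0.2233, 0.1141]
ee_rot: [-0.446, 2.582, 0.123]
wrist_force: [-0.5, -0.6, 1.5]
finger_gap: 0.0407
gripper_force: 30.0
```

{"op": "move_arm", "data": {"motion": [[[0,0,-0.1],[0,0,0]],[[0,0,-0.25],[0,0,0]],[[0,0,-0.45],[0,0,0]],[[0,0,-0.65],[0,0,0]],[[0,0,-0.85],[0,0,0]],[[0,0,-1],[0,0,0]],[[0,0,-1],[0,0,0]]]}}

```text
t: 25.4
tool_pos: [0.5308, 0.2064, 0.2021]
ee_rot: [-0.446, 2.58, 0.124]
wrist_force: [0.0, 1.1, -2.3]
finger_gap: 0.0408
gripper_force: 30.0
```

```bash
python3 - <<'E'
from h import *
s=read_state();T=R.from_rotvec(s["ee_rot"]);p0=s["tool_pos"];print(s["t"],p0,s["finger_gap"],s["wrist_force"])
U=tilt(.04,0);H=tilt(.2,.26)
for q,Q in [((.49,.17,.295),H),((.49,.09,.31),U),((.512,-.312,.31),U)]:
    print(np.round(q,3),(T.inv().apply(np.array(q)-p0)/.1).round(3),((T.inv()*Q).as_rotvec()/.5).round(3)); T,p0=Q,np.array(q)
E
```

```text
25.4 [0.53084877 0.20640316 0.20207071] 0.040781370099348756 [ 0.01723115  1.08839441 -2.29180553]
[0.49  0.17  0.295] [-0.031 -0.203 -1.059] [0.114 0.536 0.263]
[0.49 0.09 0.31] [ 0.115 -0.784 -0.186] [0.042 0.519 0.318]
[ 0.512 -0.312  0.31 ] [-0.059 -4.026  0.   ] [0. 0. 0.]
```

{"op": "move_arm", "data": {"motion": [[[0,-0.06,-0.33],[0.04,0.18,0.09]],[[-0.02,-0.13,-0.67],[0.08,0.36,0.18]],[[-0.03,-0.2,-1],[0.11,0.54,0.26]],[[-0.03,-0.2,-1],[0.11,0.54,0.26]]]}}

```text
t: 25.9
tool_pos: [0.4949, 0.1719, 0.2906]
ee_rot: [-0.29, 2.869, 0.04]
wrist_force: [1.2, -0.6, -2.9]
finger_gap: 0.0407
gripper_force: 30.0
```

{"op": "move_arm", "data": {"motion": [[[0.04,-0.26,-0.08],[0.01,0.17,0.11]],[[0.08,-0.52,-0.16],[0.03,0.35,0.21]],[[0.12,-0.78,-0.25],[0.04,0.52,0.32]],[[0.12,-0.78,-0.25],[0.04,0.52,0.32]],[[0.12,-0.78,-0.25],[0.04,0.52,0.32]]]}}

```text
t: 26.52
tool_pos: [0.4903, 0.0916, 0.3078]
ee_rot: [0.066, -3.135, -0.002]
wrist_force: [0.3, -0.8, -2.3]
finger_gap: 0.0408
gripper_force: 30.0
```

{"op": "move_arm", "data": {"motion": [[[0,-0.2,0],[0,0,0]],[[-0.01,-0.6,0],[0,0,0]],[[-0.01,-1,0],[0,0,0]]]}}

```text
t: 26.9
tool_pos: [0.4955, -0.0084, 0.3087]
ee_rot: [0.07, -3.137, -0.001]
wrist_force: [0.2, 0.1, -1.5]
finger_gap: 0.041
gripper_force: 30.0
```

{"op": "move_arm", "data": {"motion": [[[0,-0.45,0],[0,0,0]],[[-0.01,-0.9,0],[0,0,0]],[[-0.01,-1,0],[0,0,0]]]}}

```text
t: 27.28
tool_pos: [0.5008, -0.1095, 0.3086]
ee_rot: [0.064, -3.136, -0.001]
wrist_force: [-1.3, 0.9, -2.1]
finger_gap: 0.0408
gripper_force: 30.0
```

{"op": "move_arm", "data": {"motion": [[[0,-0.45,0],[0,0,0]],[[-0.01,-0.9,0],[0,0,0]],[[-0.02,-1,0],[0,0,0]]]}}

```text
t: 27.65
tool_pos: [0.5073, -0.2089, 0.3086]
ee_rot: [0.064, -3.136, -0.001]
wrist_force: [0.3, 0.0, -1.2]
finger_gap: 0.0405
gripper_force: 30.0
```

{"op": "move_arm", "data": {"motion": [[[0,-0.45,0],[0,0,0]],[[-0.01,-0.8,0],[0,0,0]],[[-0.02,-1,0],[0,0,0]],[[-0.02,-1,0],[0,0,0]],[[-0.02,-1,0],[0,0,0]]]}}

```text
t: 28.28
tool_pos: [0.5135, -0.3067, 0.309]
ee_rot: [0.066, -3.136, -0.003]
wrist_force: [0.1, -0.4, -1.5]
finger_gap: 0.0408
gripper_force: 30.0
```

```bash
python3 - <<'E'
from h import *
s=read_state();U=tilt(.038,0);print(s["t"],s["wrist_force"],s["tool_pos"],s["joint_pos"].round(2),rel((.512,-.312,.102),U))
c=camera("wrist");save(c,"w8.png");p=cloud(c)
k=(p[...,2]>.045)&(p[...,2]<.075)&(p[...,0]>.39)&(p[...,0]<.46)&(abs(p[...,1]+.26)<.03);print("knob",k.sum(),p[k].min(0) if k.any() else 0,p[k].max(0) if k.any() else 0)
m=(p[...,2]>.125)&(p[...,2]<.165)&(abs(p[...,0]-.508)<.05)&(abs(p[...,1]+.203)<.04);print("bottle",m.sum(),p[m].min(0) if m.any() else 0,p[m].max(0) if m.any() else 0)
E
```

```text
28.275 [ 0.10604971 -0.35654944 -1.52012637] [ 0.51347821 -0.30668209  0.30903047] [-0.54  0.22  1.54 -0.    1.38 -2.15] (array([ 0.006, -0.056,  2.07 ]), array([ 0.004, -0.011,  0.008]))
knob 202 [ 0.41389319 -0.27206437  0.05603669] [ 0.43643591 -0.24852211  0.06383064]
bottle 479 [ 0.49508653 -0.21866995  0.12508649] [ 0.5262925  -0.18829191  0.14693851]
```

View pics/w8.png

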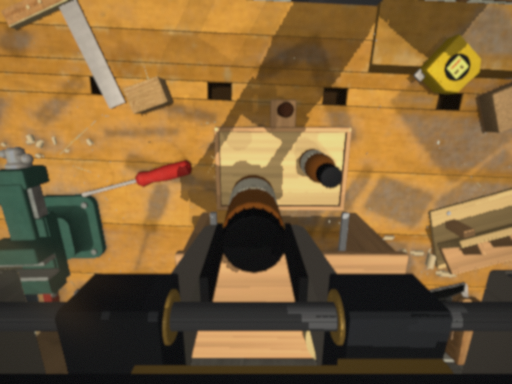

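The bottle stands in the tray at (320,165), which is the left half seen from the knob. The jar is held at (255,220) above the right half, and the knob is at (285,108). Lowering the jar.

{"op": "move_arm", "data": {"motion": [[[0.01,-0.06,0.3],[0,0,0]],[[0.01,-0.06,0.7],[0,0,0]],[[0.01,-0.06,1],[0,0,0]],[[0.01,-0.06,1],[0,0,0]]]}}

```text
t: 28.82
tool_pos: [0.5109, -0.3123, 0.2073]
ee_rot: [0.066, -3.132, -0.005]
wrist_force: [-0.4, 0.4, -0.2]
finger_gap: 0.0409
gripper_force: 30.0
```

{"op": "move_arm", "data": {"motion": [[[0,0,0.2],[0,0,0]],[[0,0,0.4],[0,0,0]],[[0,0,0.6],[0,0,0]],[[0,0,0.8],[0,0,0]],[[0,0,0.93],[0,0,0]],[[0,0,0.98],[0,0,0]],[[0,0,0.98],[0,0,0]],[[0,0,0.98],[0,0,0]]]}}

```text
t: 29.82
tool_pos: [0.5121, -0.3143, 0.1119]
ee_rot: [0.065, -3.137, -0.0]
wrist_force: [-0.6, 0.1, -1.5]
finger_gap: 0.0403
gripper_force: 30.0
```

```bash
python3 - <<'E'
from h import *
U=tilt(.038,0);print(read_state()["wrist_force"],read_state()["tool_pos"],rel((.512,-.312,.102),U))
p=cloud(camera("scene"))
m=(p[...,0]>.46)&(p[...,0]<.56)&(abs(p[...,1]+.312)<.045)&(p[...,2]>.01)&(p[...,2]<.11)
for z in np.arange(.015,.1,.01):
    k=m&(abs(p[...,2]-z)<.005); print(round(z,3),k.sum(),p[k].mean(0).round(4) if k.any() else "")
E
```

```text
[-0.63475984  0.11494359 -1.47878828] [ 0.51210487 -0.31430318  0.11194945] (array([-0.   ,  0.023,  0.1  ]), array([ 0.001, -0.009,  0.007]))
0.015 99 [ 0.4962 -0.3069  0.0142]
0.025 14 [ 0.4914 -0.3036  0.0247]
0.035 17 [ 0.5111 -0.2983  0.0344]
0.045 21 [ 0.5112 -0.298   0.0451]
0.055 22 [ 0.5114 -0.2987  0.0555]
0.065 21 [ 0.511  -0.3009  0.0646]
0.075 25 [ 0.5116 -0.2992  0.0753]
0.085 21 [ 0.5122 -0.2984  0.0847]
0.095 22 [ 0.512  -0.2994  0.0951]
```

{"op": "move_arm", "data": {"motion": [[[0,0.01,0.03],[0,0,0]],[[0,0.01,0.06],[0,0,0]],[[0,0.02,0.08],[0,0,0]],[[0,0.02,0.09],[0,0,0]],[[0,0.02,0.09],[0,0,0]],[[0,0.02,0.09],[0,0,0]]]}}

```text
t: 30.62
tool_pos: [0.5116, -0.3121, 0.1022]
ee_rot: [0.065, -3.136, -0.001]
wrist_force: [-0.0, -1.3, -0.8]
finger_gap: 0.0409
gripper_force: 30.0
```

{"op": "move_arm", "data": {"motion": [[[0,0,0.01],[0,0,0]],[[0,0,0.01],[0,0,0]],[[0,0,0.01],[0,0,0]]]}}

```text
t: 31.0
tool_pos: [0.5115, -0.3121, 0.1012]
ee_rot: [0.065, -3.136, -0.001]
wrist_force: [-0.1, 0.7, -0.9]
finger_gap: 0.0406
gripper_force: 30.0
```

{"op": "move_arm", "data": {"motion": [[[0,0,0.01],[0,0,0]],[[0,0,0.01],[0,0,0]],[[0,0,0.01],[0,0,0]]]}}

```text
t: 31.38
tool_pos: [0.5117, -0.3122, 0.1004]
ee_rot: [0.065, -3.136, -0.001]
wrist_force: [-1.5, -0.8, 1.3]
finger_gap: 0.0407
gripper_force: 30.0
```

{"op": "move_arm", "data": {"motion": [[[0,0,0.006],[0,0,0]],[[0,0,0.006],[0,0,0]],[[0,0,0.006],[0,0,0]]]}}

```text
t: 31.75
tool_pos: [0.512, -0.3124, 0.1004]
ee_rot: [0.065, -3.137, -0.0]
wrist_force: [-1.4, 0.3, 6.8]
finger_gap: 0.0403
gripper_force: 30.0
```

{"op": "move_arm", "data": {"motion": [[[0,0,0],[0,0,0]],[[0,0,0],[0,0,0]],[[0,0,0],[0,0,0]],[[0,0,0],[0,0,0]],[[0,0,0],[0,0,0]],[[0,0,0],[0,0,0]]], "fingers": 1}}

```text
t: 32.5
tool_pos: [0.5115, -0.312, 0.0995]
ee_rot: [0.065, -3.136, -0.001]
wrist_force: [-0.4, -1.1, 0.2]
finger_gap: 0.092
gripper_force: 0.0
```

{"op": "move_arm", "data": {"motion": [[[0,0,-0.2],[0,0,0]],[[0,0,-0.6],[0,0,0]],[[0,0,-1],[0,0,0]],[[0,0,-1],[0,0,0]]]}}

```text
t: 33.0
tool_pos: [0.5139, -0.3133, 0.203]
ee_rot: [0.065, -3.141, 0.004]
wrist_force: [-0.4, -0.3, 0.4]
finger_gap: 0.0921
gripper_force: 0.0
```

{"op": "move_arm", "data": {"motion": [[[0.3,0,-0.3],[0,0,0]],[[0.6,0.1,-0.7],[0,0,0]],[[0.9,0.2,-0.7],[0,0,0]],[[0.9,0.2,-0.7],[0,0,0]]]}}

```text
t: 33.5
tool_pos: [0.42, -0.2953, 0.2697]
ee_rot: [0.064, -3.135, -0.002]
wrist_force: [0.3, -0.3, 0.1]
finger_gap: 0.0919
gripper_force: 0.0
```

```bash
python3 - <<'E'
from h import *
s=read_state();U=tilt(.038,0)
c=camera("wrist");save(c,"w9.png");p=cloud(c)
for n,x,y,z0,z1 in(("knob",.425,-.26,.045,.075),("bottle",.510,-.203,.137,.165),("jar",.512,-.312,.121,.15)):
    k=(p[...,2]>z0)&(p[...,2]<z1)&(abs(p[...,0]-x)<.035)&(abs(p[...,1]-y)<.035);print(n,k.sum(),p[k].min(0).round(4),p[k].max(0).round(4),(p[k].min(0)+p[k].max(0))/2)
print(s["t"],s["tool_pos"],rel((.4255,-.2602,.027),U))
E
```

```text
knob 203 [ 0.4132 -0.2718  0.0505] [ 0.4362 -0.2487  0.0646] [ 0.42467745 -0.26024461  0.05756069]
bottle 244 [ 0.496  -0.2184  0.1371] [ 0.5256 -0.1967  0.1459] [ 0.51082405 -0.20753047  0.14149509]
jar 781 [ 0.4934 -0.3343  0.1211] [ 0.5368 -0.2908  0.1303] [ 0.51511159 -0.31255549  0.12569972]
33.5 [ 0.42001108 -0.29531061  0.26967094] (array([-0.071,  0.35 ,  2.425]), array([ 0.002, -0.011,  0.006]))
```

View pics/w9.png

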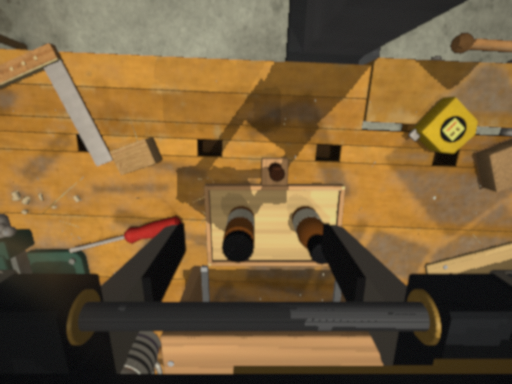

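Both stand in the tray: the jar at (238,235) and the bottle at (312,235). The knob is at (276,171) and the bystanders are in place. I'll grip the knob again.

{"op": "move_arm", "data": {"motion": [[[-0.05,0.2,0.2],[0,0,0]],[[-0.05,0.35,0.5],[0,0,0]],[[-0.05,0.35,0.95],[0,0,0]],[[-0.05,0.35,0.95],[0,0,0]]], "fingers": 0.65}}

```text
t: 34.05
tool_pos: [0.4231, -0.2592, 0.1717]
ee_rot: [0.066, -3.13, -0.007]
wrist_force: [-0.6, -0.4, 0.4]
finger_gap: 0.06
gripper_force: 0.0
```

{"op": "move_arm", "data": {"motion": [[[0,0,0.3],[0,0,0]],[[0,0,0.6],[0,0,0]],[[0,0,0.85],[0,0,0]],[[0,0,0.85],[0,0,0]]]}}

```text
t: 34.55
tool_pos: [0.4243, -0.2606, 0.0897]
ee_rot: [0.065, -3.134, -0.003]
wrist_force: [0.5, 0.6, -0.0]
finger_gap: 0.0601
gripper_force: 0.0
```

{"op": "move_arm", "data": {"motion": [[[0,0,0.2],[0,0,0]],[[0,0,0.4],[0,0,0]],[[0,0,0.6],[0,0,0]],[[0,0,0.6],[0,0,0]],[[0,0,0.6],[0,0,0]]]}}

```text
t: 35.17
tool_pos: [0.4251, -0.2613, 0.0315]
ee_rot: [0.065, -3.137, 0.0]
wrist_force: [0.6, -0.2, 0.6]
finger_gap: 0.0598
gripper_force: 0.0
```

```bash
python3 - <<'E'
from h import *
s=read_state();print(s["t"],s["tool_pos"],s["wrist_force"],rel((.425,-.2602,.028),tilt(.038,0)))
E
```

```text
35.175 [ 0.42509407 -0.26129023  0.03152398] [ 0.61725307 -0.17705435  0.58500981] (array([0.   , 0.011, 0.035]), array([-0.   , -0.007,  0.007]))
```

{"op": "move_arm", "data": {"motion": [[[0,0.01,0.03],[0,0,0]],[[0,0.01,0.03],[0,0,0]],[[0,0.01,0.03],[0,0,0]]]}}

```text
t: 35.55
tool_pos: [0.424, -0.2596, 0.0273]
ee_rot: [0.065, -3.136, -0.001]
wrist_force: [0.1, -1.4, 0.6]
finger_gap: 0.0599
gripper_force: 0.0
```

{"op": "move_arm", "data": {"motion": [[[0,0,0],[0,0,0]],[[0,0,0],[0,0,0]],[[0,0,0],[0,0,0]],[[0,0,0],[0,0,0]],[[0,0,0],[0,0,0]],[[0,0,0],[0,0,0]]], "fingers": 0}}

```text
t: 36.3
tool_pos: [0.4239, -0.2598, 0.0271]
ee_rot: [0.065, -3.136, -0.001]
wrist_force: [-1.4, -1.9, -0.1]
finger_gap: 0.0227
gripper_force: 30.0
```

{"op": "move_arm", "data": {"motion": [[[-0.01,0,0],[0,0,0]],[[-0.03,0,0],[0,0,0]],[[-0.07,0,0],[0,0,0]],[[-0.12,0,0],[0,0,0]],[[-0.18,0,0],[0,0,0]],[[-0.24,0,0],[0,0,0]],[[-0.3,0,0],[0,0,0]],[[-0.36,0,0],[0,0,0]],[[-0.41,0,0],[0,0,0]],[[-0.45,0,0],[0,0,0]],[[-0.48,0,0],[0,0,0]],[[-0.5,0,0],[0,0,0]]]}}

```text
t: 37.8
tool_pos: [0.4746, -0.2578, 0.027]
ee_rot: [0.065, -3.136, -0.0]
wrist_force: [-1.4, -5.4, 1.9]
finger_gap: 0.0223
gripper_force: 30.0
```

```bash
python3 - <<'E'
from h import *
s=read_state();print(s["t"],s["tool_pos"],s["wrist_force"],s["finger_gap"])
p=cloud(camera("top"))
for n,x,y,z0,z1 in(("bottle",.56,-.203,.13,.165),("jar",.562,-.312,.116,.15)):
    k=(p[...,2]>z0)&(p[...,2]<z1)&(abs(p[...,0]-x)<.035)&(abs(p[...,1]-y)<.035);print(n,k.sum(),k.any() and (p[k].min(0).round(4),p[k].max(0).round(4)))
E
```

```text
37.8 [ 0.47461457 -0.25777987  0.02703441] [-1.35084385 -5.35734967  1.8596621 ] 0.02234181509143658
bottle 88 (array([ 0.5458, -0.2167,  0.1314]), array([ 0.5737, -0.1863,  0.1504]))
jar 17 (array([ 0.5738, -0.3311,  0.1258]), array([ 0.587 , -0.3074,  0.1348]))
```

{"op": "move_arm", "data": {"motion": [[[-0.01,0,0],[0,0,0]],[[-0.03,0,0],[0,0,0]],[[-0.07,0,0],[0,0,0]],[[-0.12,0,0],[0,0,0]],[[-0.18,0,0],[0,0,0]],[[-0.24,0,0],[0,0,0]],[[-0.3,0,0],[0,0,0]],[[-0.36,0,0],[0,0,0]],[[-0.41,0,0],[0,0,0]],[[-0.45,0,0],[0,0,0]],[[-0.48,0,0],[0,0,0]],[[-0.5,0,0],[0,0,0]]]}}

```text
t: 39.35
tool_pos: [0.5246, -0.2559, 0.027]
ee_rot: [0.065, -3.137, 0.0]
wrist_force: [-1.6, -5.6, 4.3]
finger_gap: 0.0223
gripper_force: 30.0
```

{"op": "move_arm", "data": {"motion": [[[-0.01,0,0],[0,0,0]],[[-0.03,0,0],[0,0,0]],[[-0.06,0,0],[0,0,0]],[[-0.09,0,0],[0,0,0]],[[-0.12,0,0],[0,0,0]],[[-0.14,0,0],[0,0,0]],[[-0.15,0,0],[0,0,0]],[[-0.15,0,0],[0,0,0]]]}}

```text
t: 40.35
tool_pos: [0.5397, -0.2553, 0.027]
ee_rot: [0.065, -3.137, 0.0]
wrist_force: [-0.3, -5.5, 3.7]
finger_gap: 0.0224
gripper_force: 30.0
```

{"op": "move_arm", "data": {"motion": [[[-0.01,0,0],[0,0,0]],[[-0.02,0,0],[0,0,0]],[[-0.03,0,0],[0,0,0]],[[-0.03,0,0],[0,0,0]]]}}

```text
t: 40.85
tool_pos: [0.5424, -0.2552, 0.027]
ee_rot: [0.065, -3.137, 0.0]
wrist_force: [-2.1, -5.7, 4.8]
finger_gap: 0.0225
gripper_force: 30.0
```

{"op": "move_arm", "data": {"motion": [[[-0.01,0,0],[0,0,0]],[[-0.02,0,0],[0,0,0]],[[-0.02,0,0],[0,0,0]]]}}

```text
t: 41.22
tool_pos: [0.5425, -0.2552, 0.027]
ee_rot: [0.066, -3.133, -0.0]
wrist_force: [-9.0, -7.5, 9.8]
finger_gap: 0.0226
gripper_force: 30.0
```

{"op": "move_arm", "data": {"motion": [[[-0.01,0,0],[0,0,0]],[[-0.02,0,0],[0,0,0]],[[-0.02,0,0],[0,0,0]]]}}

```text
t: 41.6
tool_pos: [0.5425, -0.2551, 0.0269]
ee_rot: [0.066, -3.13, -0.001]
wrist_force: [-15.3, -9.3, 16.2]
finger_gap: 0.0226
gripper_force: 30.0
```

Hit the stop, so the tray is home. I'll relax, release and retreat upwards.

{"op": "move_arm", "data": {"motion": [[[0.02,0,0],[0,0,0]],[[0.04,0,0],[0,0,0]],[[0.04,0,0],[0,0,0]]]}}

```text
t: 41.98
tool_pos: [0.5424, -0.2552, 0.027]
ee_rot: [0.065, -3.137, 0.0]
wrist_force: [-0.8, -5.4, 4.3]
finger_gap: 0.0225
gripper_force: 30.0
```

{"op": "move_arm", "data": {"motion": [[[0,0,0],[0,0,0]],[[0,0,0],[0,0,0]],[[0,0,0],[0,0,0]],[[0,0,0],[0,0,0]],[[0,0,0],[0,0,0]]], "fingers": 0.7}}

```text
t: 42.6
tool_pos: [0.5417, -0.2546, 0.0264]
ee_rot: [0.065, -3.136, -0.002]
wrist_force: [0.4, 0.5, 0.1]
finger_gap: 0.0642
gripper_force: 0.0
```

{"op": "move_arm", "data": {"motion": [[[0,0,-0.3],[0,0,0]],[[0,0,-0.7],[0,0,0]],[[0,0,-1],[0,0,0]],[[0,0,-1],[0,0,0]]]}}

```text
t: 43.1
tool_pos: [0.5439, -0.2555, 0.1289]
ee_rot: [0.065, -3.14, 0.002]
wrist_force: [-0.3, 0.2, 0.4]
finger_gap: 0.0643
gripper_force: 0.0
```

{"op": "move_arm", "data": {"motion": [[[0.4,0,-0.2],[0,0,0]],[[0.9,0,-0.5],[0,0,0]],[[0.9,0,-0.5],[0,0,0]],[[0.9,0,-0.5],[0,0,0]]]}}

```text
t: 43.6
tool_pos: [0.4527, -0.2585, 0.1761]
ee_rot: [0.064, -3.136, -0.002]
wrist_force: [0.5, -0.1, 0.5]
finger_gap: 0.0645
gripper_force: 0.0
```

{"op": "move_arm", "data": {"motion": [[[0.4,0,0],[0,0,0]],[[0.9,0,0],[0,0,0]],[[0.9,0,0],[0,0,0]],[[0.9,0,0],[0,0,0]]]}}

```text
t: 44.1
tool_pos: [0.3638, -0.2625, 0.1769]
ee_rot: [0.065, -3.136, -0.002]
wrist_force: [-0.2, -0.6, 1.1]
finger_gap: 0.0644
gripper_force: 0.0
```

```bash
python3 - <<'E'
from h import *
s=read_state();print(s["t"],s["tool_pos"],s["wrist_force"])
c=camera("top");p=cloud(c)
k=(p[...,2]>.045)&(p[...,2]<.075)&(abs(p[...,0]-.54)<.03)&(abs(p[...,1]+.256)<.03);print("knob",k.sum(),p[k].min(0),p[k].max(0))
w=camera("wrist");save(w,"w10.png");p=cloud(w)
k=(p[...,2]>.045)&(p[...,2]<.075)&(abs(p[...,0]-.54)<.03)&(abs(p[...,1]+.256)<.03);print("knob",k.sum(),k.any() and (p[k].min(0),p[k].max(0)))
c=camera("scene");p=cloud(c)
m=(p[...,2]>.02)&(p[...,2]<.15)&(p[...,0]>.58)&(p[...,0]<.68)&(p[...,1]<-.1)&(p[...,1]>-.36);print(m.sum())
for z in np.arange(.03,.15,.02):
    k=m&(abs(p[...,2]-z)<.01);print(round(z,2),k.sum(),k.any() and p[k].mean(0).round(3))
cv2.imwrite("pics/s10.png",cv2.resize(c["color"][120:260,180:380],None,fx=4,fy=4)[...,::-1])
E
```

```text
44.1 [ 0.36378487 -0.26247234  0.17689352] [-0.17000701 -0.55730467  1.08926856]
knob 47 [ 0.5315898  -0.2672985   0.04593691] [ 0.55445798 -0.24501588  0.07031368]
knob 3 (array([ 0.53270458, -0.25617076,  0.04505736]), array([ 0.53328924, -0.25197976,  0.04604697]))
995
0.03 184 [ 0.627 -0.186  0.029]
0.05 147 [ 0.633 -0.177  0.05 ]
0.07 141 [ 0.632 -0.182  0.07 ]
0.09 166 [ 0.632 -0.181  0.09 ]
0.11 146 [ 0.634 -0.183  0.11 ]
0.13 153 [ 0.635 -0.191  0.13 ]
```

View pics/w10.png

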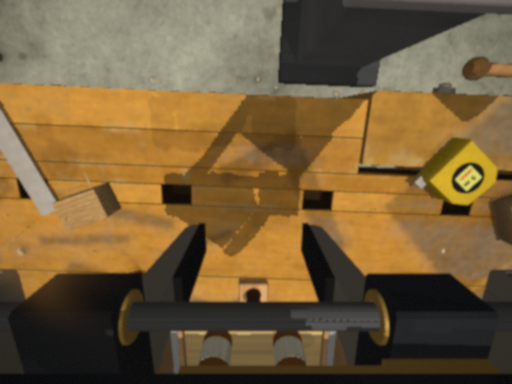

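The wrist view shows both vessels standing side by side inside the closed cabinet at (215,348) and (288,348). The knob is at (254,293), which is its home position. The robot touches nothing.

```bash
python3 -c "
from bench import sign_off
print(sign_off())"
```

```text
the job is handed in; nothing more can be done
None
```

I pulled the tray out, stood the bottle in its left half and the jar in its right half, and pushed it back against its home stop with both still standing. Nothing was knocked over, the bystanders I could see hadn't moved, and I handed the job in at about 44 s of the 72 s allowed; the sign-off gave no verdict.

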